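Nest the bead-bench cooling pans

ROBOT

A 6-joint arm with a two-finger parallel gripper is mounted at the origin on the work surface. World frame = base frame: x ahead of the robot, y to its left, z up, the work surface at z = 0. Lengths are in mm, angles in rad, forces in N, time in s.
With the tool pointing down it reaches from about 350 to 975 mm from the base axis. Payload 7.1 kg.
Tool frame: the origin (TCP) lies at the centre of the arm's flange, where the gripper is bolted on; the fingertips stand 182 mm ahead of it and the grasp point (between the pads) lies 163 mm ahead of it; z points along the fingers, y is the line along which they close (so a half turn about z gives the same grasp; the last joint's range is limited). The gripper opens to 88 mm and grips with 3 to 60 N. Pads are 20 mm wide; open, the fingers measure 115 mm over their backs; the gripper's body (75 mm by 178 mm) begins 61 mm behind the grasp point.
Start: joints at [-1.16, 0.423, 1.63, -0, 1.089, -0.019], TCP at [260.446, -568.132, 404.675] pointing down, gripper open.
Joint ranges: [-3, 3], [-0.9, 2.11], [0.09, 2.58], [-1.31, 4.45], [0.11, 2.69], [-2.54, 2.54]. Speed limits (rad/s): [2.39, 2.39, 3.01, 3.14, 3.14, 3.14].

INTERFACE

Orientations are given as a rotation vector (axis times angle).
In Python, from workcell import readout, get_image, ctrl gives the robot as it stands.
- The arm moves only by the tool step_arm, never from a script. Its argument "targets" is a list that holds one entry, the list of rows, each a list of 7 numbers: the shift along the world's x, y, z as a fraction of full scale, then the turn, a rotation vector about the world's x, y, z as a fraction of full scale, then the opening, from 0 (shut) to 1 (fully open). In form: [[[dx, dy, dz, wx, wy, wz, claw], ...]]. A call has exactly 5 rows; each row shifts and turns the commanded pose from where the row before left it; what a row does not reach is not made up. Full scale, the value 1, is 0.05 m for a shift and 4 degrees for a turn. A row lasts 1/8 s, in which the tool goes at most 62.5 mm and 10.7 degrees, less where a joint would pass 70% of its speed; a pose out of reach is approached as far as the arm can. A call with a number of a shift or a turn outside -1 to 1 is refused whole. A call with a gripper value outside its range is refused whole. The fingers move at their own pace and stop on an object; the grip force is fixed at half the most. Time passes only in rows, so rows that do not move let the fingers close, or fill a call up. It gives the time, the measured TCP pose, the force, the opening and the grip force at its end, in the units of the state.
- readout.get_obs(): the state, without advancing time (a new reading comes with each control period).
- get_image(name): name is "side" or "top" or "wrist"; returns a dict with "pixels" (384x512x3 uint8, red, green, blue), "intrinsics" (3x3 intrinsics, pixels), "extrinsics" (4x4, takes a point from world to camera coordinates). Camera axes: x right, y down, z forward; pixel columns grow to the right and rows downward; lengths in mm; the calibration is good to about 2 mm. A picture is of the moment at which its call begins. There is no depth.
- ctrl.close_job(): hands the job in; it is judged then, once.
The state is a dict: "t": time; "qpos": joint angles; "qvel": joint speeds; "joint_torque": joint torques, N m; "ee_pos": TCP position; "orientation": TCP orientation; "ft_force": force on the tool from outside, world axes, zero at the start; "moment": the same for the moment, N m; "width": finger opening in mm; "grasp_force": force on a finger pad.
Only numpy, scipy, OpenCV 4.12 (cv2) and the standard library are available. Lean on these libraries where they do the work, as an engineer would, in place of code of your own. Each camera call takes 0.05 s, during which the arm holds its last target. There are 200 camera calls.

TASK

The small cooling pan has been left straight inside the large one, with the medium pan standing apart. Leaving the large pan where it stands, nest all three properly, the medium in the large and the small in the medium, level and fully home, with the three handles turned at least 40 degrees apart from one another. Lower the pans in gently rather than dropping them, and do not shift the things standing around.

Things in the scene. Friction and masses are not known exactly. Their poses are not given: they have to be found in the camera images.
- pan_l_mid (a point): centre of the large steel pan (round, tapered, 56 mm high, outer radius 52 mm at rim, 44 at base, wall 3, floor 4): on its axis, 28 mm above its underside; x towards its handle, z up. Fully home in the next larger pan its underside is 4 mm above that pan's underside, with 5 mm sideways play. 0.26 kg
- pan_l_grip (a point): mid-point of the large pan's handle, 85 mm from the pan's axis, 68.8 mm above its underside. The handle is a straight bar 10 mm wide, 14 mm deep, from the rim outward, rising at 15 degrees, ending 115 mm from the axis; x outward. A handle laid along the next pan's handle keeps the pan from going home
- pan_m_mid (a point): centre of the medium steel pan (round, tapered, 56 mm high, outer radius 44 mm at rim, 36 at base, wall 3, floor 4): on its axis, 28 mm above its underside; x towards its handle, z up. Fully home in the next larger pan its underside is 4 mm above that pan's underside, with 5 mm sideways play. 0.19 kg
- pan_m_grip (a point): mid-point of the medium pan's handle, 85 mm from the pan's axis, 71.0 mm above its underside. The handle is a straight bar 10 mm wide, 14 mm deep, from the rim outward, rising at 15 degrees, ending 115 mm from the axis; x outward. A handle laid along the next pan's handle keeps the pan from going home
- pan_s_mid (a point): centre of the small steel pan (round, tapered, 56 mm high, outer radius 36 mm at rim, 28 at base, wall 3, floor 4): on its axis, 28 mm above its underside; x towards its handle, z up. Fully home in the next larger pan its underside is 4 mm above that pan's underside, with 5 mm sideways play. 0.13 kg; starts inside the large pan
- pan_s_grip (a point): mid-point of the small pan's handle, 85 mm from the pan's axis, 73.1 mm above its underside. The handle is a straight bar 10 mm wide, 14 mm deep, from the rim outward, rising at 15 degrees, ending 115 mm from the axis; x outward. A handle laid along the next pan's handle keeps the pan from going home
- tin: bystander, loose: open ribbed steel tin, radius 33 mm, 100 mm high, standing close beside the large pan. Origin at the centre of its underside, z up
- jar: bystander, loose: jar with a white cap, radius 29 mm, 82 mm high, standing close beside the large pan. Origin at the centre of its underside, z up
- mug: bystander, loose: white ceramic cup without a handle, rim radius 30 mm, 80 mm high, near the medium pan. Origin at the centre of its underside, z up
- mandrel_block: bystander, loose: low wooden block, 34 x 90 x 32 mm high (long side along its y), near the medium pan. Origin at the centre of its underside, z up
- paddle: bystander, loose: flat black marver paddle with a wooden handle, 170 mm long along its y and 45 mm wide, at most 17 mm high, under or near the medium pan's handle. Origin at the centre of its underside, z up
- rod_rest: bystander, loose: aluminium angle with a toothed edge, 200 mm long along its x, 30 mm wide, 33 mm high, in the middle of the bench. Origin at the centre of its underside, z up
- torch: bystander, fixed: bench torch on a steel stand, base 90 x 80 mm, 135 mm high overall. Origin at the centre of the base's underside

How it is judged:
By the outcome, as a careful person would: the job done as asked, in the order asked, and still so for the second after the job is handed in, with the robot touching nothing.
It also fails if it takes over 54 s, if anything falls off the work surface, if the arm or the gripper's body presses on something with over 40 N, if the wrist force passes 120 N, or if a joint passes its speed limit or range.

## Working session

There is one attempt and no reset: what is moved stays moved. The work goes in short steps, Python scripts to look and compute and a tool call to move; the robot and the scene stay as the last step left them, time stands still between calls to the robot, and variables do not carry over. Pictures are saved under pics/ and viewed, at most 10 in all, crops included, and the job is handed in when it is done.

Besides the shell and the picture viewer there is one more tool, called after "Call:" as name(argument=value, ...), one argument or row to a line, values as JSON. step_arm: Moves the arm, as the interface text tells. Shift numbers are shares of 0.05 m and turn numbers shares of 4 degrees, none past 1 either way. Its arguments: {"type":"object","properties":{"targets":{"type":"array"}},"required":["targets"]}

```bash
mkdir -p pics; ls; cat > h.py <<'E'
import numpy as np, cv2
from workcell import readout, get_image, ctrl
def snap(n,f):
    im=get_image(n); cv2.imwrite('pics/'+f,im['pixels'][:,:,::-1]); np.savez('pics/'+f+'.npz',K=im['intrinsics'],E=im['extrinsics']); return im
def ray(f,u,v,z):
    d=np.load('pics/'+f+'.npz'); K,E=d['K'],d['E']; R,t=E[:3,:3],E[:3,3]
    c=-R.T@t; r=R.T@np.linalg.inv(K)@np.array([u,v,1.]); return c+r*(z-c[2])/r[2]
def proj(f,p):
    d=np.load('pics/'+f+'.npz'); q=d['K']@(d['E'][:3,:3]@np.array(p,float)+d['E'][:3,3]); return q[:2]/q[2]
E
python3 - <<'E'
from h import *
a=snap('top','t0.png')['pixels'];b=snap('side','s0.png')['pixels']
cv2.imwrite('pics/t0b.png',cv2.resize(a[:,:,::-1],(800,600),interpolation=cv2.INTER_CUBIC))
cv2.imwrite('pics/s0b.png',cv2.resize(b[:,:,::-1],(800,600),interpolation=cv2.INTER_CUBIC))
for f in('t0.png','s0.png'):
    d=np.load('pics/'+f+'.npz');print(d['K'].round(1).tolist(),d['E'].round(3).tolist())
print(readout.get_obs())
E
```

```text
pics
[[466.8, 0.0, 247.2], [0.0, 466.8, 199.9], [0.0, 0.0, 1.0]] [[0.004, -1.0, -0.004, 14.728], [-0.996, -0.003, -0.093, 606.615], [0.093, 0.004, -0.996, 1374.66], [0.0, 0.0, 0.0, 1.0]]
[[352.3, 0.0, 254.0], [0.0, 352.3, 194.4], [0.0, 0.0, 1.0]] [[0.976, -0.216, -0.001, -559.575], [-0.165, -0.742, -0.65, 154.986], [0.14, 0.635, -0.76, 880.85], [0.0, 0.0, 0.0, 1.0]]
{'t': 0.1, 'qpos': array([-1.15997822e+00,  4.23762970e-01,  1.63059660e+00, -2.48067032e-05,
        1.08857251e+00, -1.90128363e-02]), 'qvel': array([-1.43752980e-03, -5.46933116e-04, -4.34441318e-03, -3.08856380e-03,
       -8.60713593e-05, -2.70319353e-04]), 'joint_torque': array([ 2.41743190e-03, -5.45614207e+01, -2.74322605e+01,  6.47066371e-02,
        1.87516812e-02, -2.66565974e-05]), 'ee_pos': array([ 260.36428495, -567.91769592,  403.98683341]), 'orientation': array([-3.06803522e+00, -6.69729662e-01,  4.43204976e-04]), 'ft_force': array([-0.16265486, -0.74533248, -0.16247391]), 'moment': array([ 0.01629734,  0.01348451, -0.05283189]), 'grasp_force': 0.0, 'width': 87.56774255308113}
```

View pics/t0b.png

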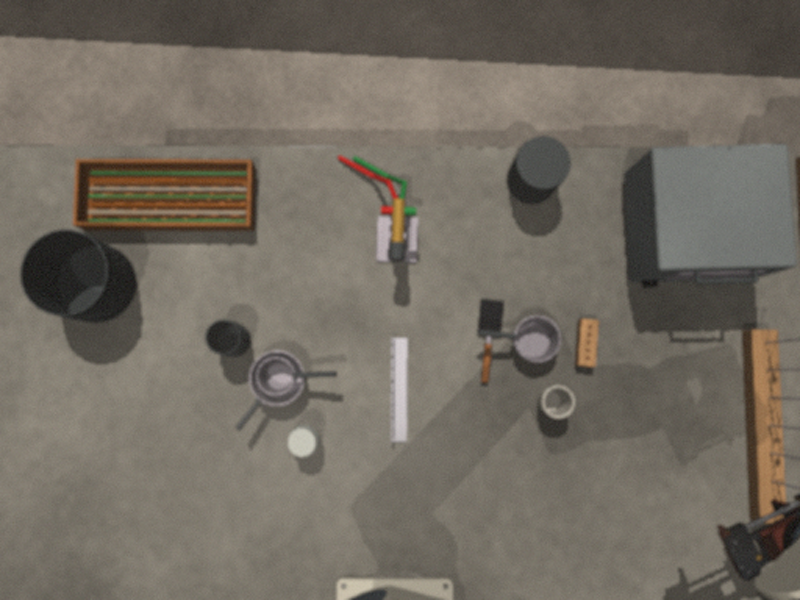

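View pics/s0b.png

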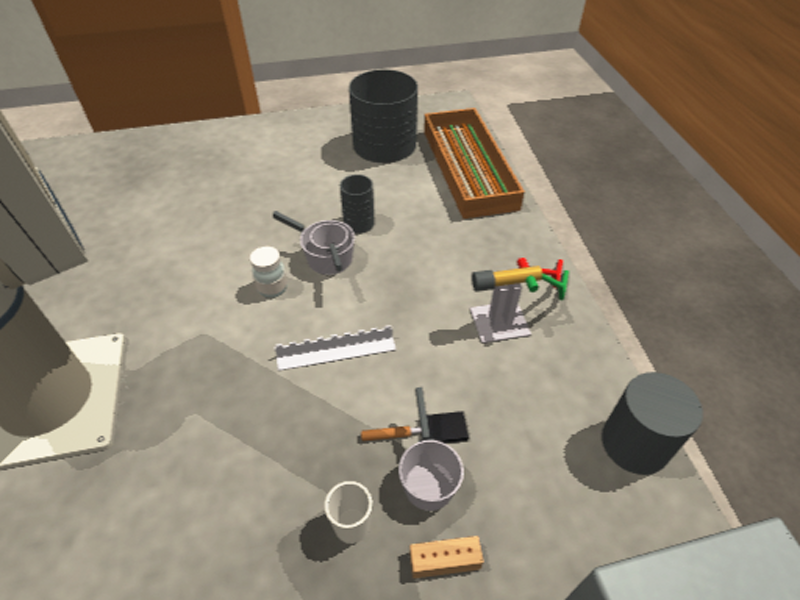

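The top view shows the large pan, with the small one in it, at (278,378) of the enlarged 800x600 picture. One handle points right to (337,374), another down-left to (240,427). The tin is at (229,338), the jar at (302,442), and the medium pan at (537,340) with its handle pointing left over the paddle. I'll enlarge crops to measure.

```bash
python3 - <<'E'
from h import *
a=cv2.imread('pics/t0.png')
c1=cv2.resize(a[195:305,120:230],(400,400),interpolation=cv2.INTER_CUBIC)
c2=cv2.resize(a[175:285,290:400],(400,400),interpolation=cv2.INTER_CUBIC)
cv2.imwrite('pics/c.png',np.hstack([c1,c2]))
E
```

```text
(no output)
```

View pics/c.png

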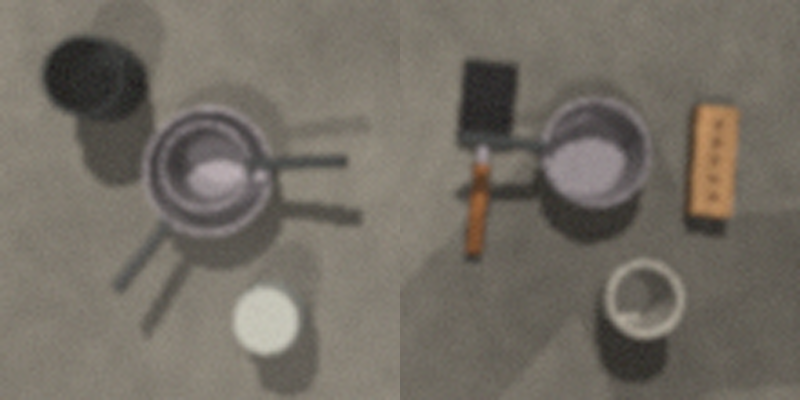

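```bash
python3 - <<'E'
from h import *
s=110/400
def c1(u,v,z): return ray('t0.png',120+u*s-.4,195+v*s-.4,z)
def c2(u,v,z): return ray('t0.png',290+(u-400)*s-.4,175+v*s-.4,z)
P={}
P['L']=c1(209,170,56);P['S']=c1(207,163,60);P['Send']=c1(346,160,4+73.1+8+5);P['Lend']=c1(119,287,68.8+8+5)
P['M']=c2(597,152,56);P['Mend']=c2(459,139,71+13);P['jar']=c1(267,320,82);P['tin']=c1(81,75,100)
P['mug']=c2(645,300,80);P['block']=c2(714,160,32);P['padA']=c2(490,62,10);P['padB']=c2(473,258,15)
for k,v in P.items(): print(k,v.round(0))
for a,b in(('L','Lend'),('S','Send'),('M','Mend')):
    d=(P[b]-P[a])[:2];print(a,np.hypot(*d).round(),np.degrees(np.arctan2(d[1],d[0])).round(1))
for k in('tin','jar'):
    d=(P[k]-P['L'])[:2];print(k,np.hypot(*d).round(),np.degrees(np.arctan2(d[1],d[0])).round(1))
from scipy.spatial.transform import Rotation as R
o=readout.get_obs();print(R.from_rotvec(o['orientation']).as_matrix().round(3))
E
```

```text
L [482. 221.  56.]
S [487. 222.  60.]
Send [490. 108.  90.]
Lend [390. 286.  82.]
M [ 556. -267.   56.]
Mend [ 565. -152.   84.]
jar [365. 170.  82.]
tin [555. 316. 100.]
mug [ 439. -298.   80.]
block [ 551. -368.   32.]
padA [ 634. -188.   10.]
padB [ 471. -172.   15.]
L 112.0 144.7
S 114.0 -88.7
M 115.0 85.9
tin 120.0 52.2
jar 128.0 -156.2
[[ 0.909  0.417 -0.001]
 [ 0.417 -0.909  0.001]
 [ 0.    -0.001 -1.   ]]
```

Call:
step_arm(
  targets=[
    [[0.23, 0.71, -0.06, 0, 0, 0.83, 1], [0.23, 0.71, -0.06, 0, 0, 0.83, 1], [0.23, 0.71, -0.06, 0, 0, 0.83, 1], [0.23, 0.71, -0.06, 0, 0, 0.83, 1], [0.23, 0.71, -0.06, 0, 0, 0.83, 1]],
  ],
)

```text
t: 0.72
ee_pos: [318.1, -389.4, 389.3]
orientation: [-2.939, -1.108, 0.0]
ft_force: [0.1, -0.4, 0.2]
width: 87.9
grasp_force: 0.0
```

Call:
step_arm(
  targets=[
    [[0.23, 0.71, -0.06, 0, 0, 0.83, 1], [0.23, 0.71, -0.06, 0, 0, 0.83, 1], [0.23, 0.71, -0.06, 0, 0, 0.83, 1], [0.23, 0.71, -0.06, 0, 0, 0.83, 1], [0.23, 0.71, -0.06, 0, 0, 0.83, 1]],
  ],
)

```text
t: 1.35
ee_pos: [375.6, -211.9, 374.5]
orientation: [-2.749, -1.521, 0.0]
ft_force: [0.1, -0.8, -0.2]
width: 88.0
grasp_force: 0.0
```

Call:
step_arm(
  targets=[
    [[0.23, 0.71, -0.06, 0, 0, 0.83, 1], [0.23, 0.71, -0.06, 0, 0, 0.83, 1], [0.23, 0.71, -0.06, 0, 0, 0.83, 1], [0.23, 0.71, -0.06, 0, 0, 0.83, 1], [0.23, 0.71, -0.06, 0, 0, 0.83, 1]],
  ],
)

```text
t: 1.98
ee_pos: [433.1, -34.4, 359.5]
orientation: [-2.5, -1.902, 0.0]
ft_force: [-0.2, -1.3, -0.9]
width: 87.9
grasp_force: 0.0
```

Call:
step_arm(
  targets=[
    [[0.23, 0.71, -0.06, 0, 0, 0.83, 0.5], [0.23, 0.71, -0.06, 0, 0, 0.83, 0.5], [0.23, 0.71, -0.06, 0, 0, 0.83, 0.5], [0.23, 0.71, -0.06, 0, 0, 0.83, 0.5], [0, 0, 0, 0, 0, 0.83, 0.5]],
  ],
)

```text
t: 2.6
ee_pos: [479.4, 108.4, 347.3]
orientation: [-2.196, -2.246, -0.0]
ft_force: [-0.4, 0.6, -0.5]
width: 44.8
grasp_force: 0.0
```

```bash
python3 - <<'E'
from h import *
a=snap('wrist','w1.png')['pixels']
b=cv2.resize(a[:,:,::-1],(800,600),interpolation=cv2.INTER_CUBIC);cv2.imwrite('pics/w1b.png',b)
print(proj('w1.png',[487,222,60])/.64,proj('w1.png',[490,108,90])/.64,proj('w1.png',[482,221,56])/.64)
E
```

```text
[409.15636286  67.34214804] [409.75295755 306.71027242] [398.7743229   70.31720759]
```

View pics/w1b.png

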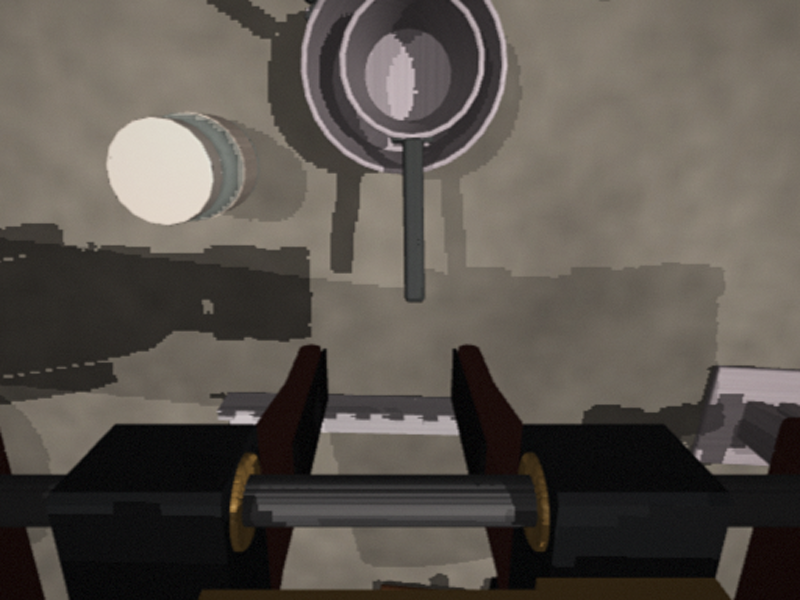

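The wrist view shows the small pan's handle running from (413,140) to (415,300), about 2 mm to +x of the first estimate. The large rim is centred near (405,70). I'll descend onto the handle at about x 491, y 147.

Call:
step_arm(
  targets=[
    [[0.08, 0.26, -0.44, 0, 0, 0, 0.5], [0.08, 0.26, -0.44, 0, 0, 0, 0.5], [0.07, 0.25, -0.44, 0, 0, 0, 0.5], [0, 0, -0.44, 0, 0, 0, 0.5], [0, 0, -0.44, 0, 0, 0, 0.5]],
  ],
)

```text
t: 3.28
ee_pos: [490.3, 144.7, 236.9]
orientation: [-2.203, -2.24, 0.0]
ft_force: [0.2, 0.1, -0.3]
width: 43.9
grasp_force: 0.0
```

Call:
step_arm(
  targets=[
    [[0, 0, 0, 0, 0, 0, 0], [0, 0, 0, 0, 0, 0, 0], [0, 0, 0, 0, 0, 0, 0], [0, 0, 0, 0, 0, 0, 0], [0, 0, 0.06, 0, 0, 0, 0]],
  ],
)

```text
t: 3.9
ee_pos: [490.4, 144.8, 241.0]
orientation: [2.201, 2.241, 0.0]
ft_force: [0.3, -0.5, -0.4]
width: 9.9
grasp_force: 30.0
```

Call:
step_arm(
  targets=[
    [[0, 0, 0.2, 0, 0, 0, 0], [0, 0, 0.3, 0, 0, 0, 0], [0, 0, 0.4, 0, 0, 0, 0], [0, 0, 0.5, 0, 0, 0, 0], [0, 0, 0.4, 0, 0, 0, 0]],
  ],
)

```text
t: 4.53
ee_pos: [490.5, 144.9, 332.7]
orientation: [2.201, 2.241, 0.002]
ft_force: [0.8, 0.0, -2.6]
width: 10.0
grasp_force: 30.0
```

```bash
python3 - <<'E'
from h import *
a=snap('wrist','w2.png')['pixels'];c=snap('side','s2.png')['pixels']
b=cv2.resize(a[:,:,::-1],(400,300));d=cv2.resize(c[100:250,130:330,::-1],(400,300),interpolation=cv2.INTER_CUBIC);cv2.imwrite('pics/w2b.png',np.hstack([b,d]))
print(readout.get_obs()['moment'])
E
```

```text
[-0.15299804 -0.08990454 -0.02456592]
```

View pics/w2b.png

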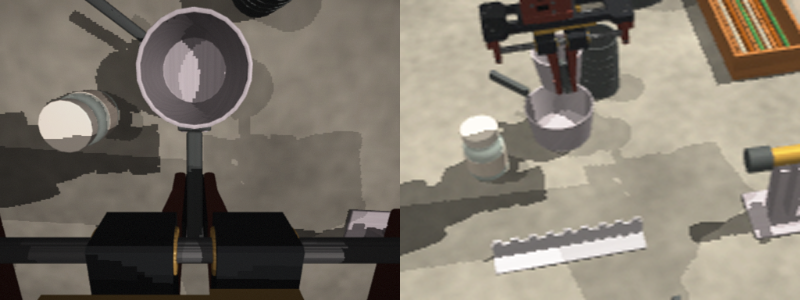

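The small pan is held level and clear of the large one: its rim is at (195,67) in the wrist half, and the side half shows it above the large pan. I'll set it down aside, 130 mm towards -y.

Call:
step_arm(
  targets=[
    [[0, -0.3, 0, 0, 0, 0, 0], [0, -0.6, 0, 0, 0, 0, 0], [0, -0.7, 0, 0, 0, 0, 0], [0, -0.6, -0.1, 0, 0, 0, 0], [0, -0.4, -0.3, 0, 0, 0, 0]],
  ],
)

```text
t: 5.25
ee_pos: [490.0, 12.9, 310.1]
orientation: [-2.203, -2.24, 0.001]
ft_force: [1.0, 0.1, -2.0]
width: 9.5
grasp_force: 30.0
```

Call:
step_arm(
  targets=[
    [[0, 0, -0.4, 0, 0, 0, 0], [0, 0, -0.4, 0, 0, 0, 0], [0, 0, -0.3, 0, 0, 0, 0], [0, 0, -0.2, 0, 0, 0, 0], [0, 0, -0.1, 0, 0, 0, 0]],
  ],
)

```text
t: 5.88
ee_pos: [490.3, 14.8, 240.0]
orientation: [-2.201, -2.241, 0.001]
ft_force: [0.3, 0.6, -1.0]
width: 10.1
grasp_force: 30.0
```

Call:
step_arm(
  targets=[
    [[0, 0, -0.04, 0, 0, 0, 0], [0, 0, -0.04, 0, 0, 0, 0], [0, 0, 0, 0, 0, 0, 0], [0, 0, 0, 0, 0, 0, 0], [0, 0, 0, 0, 0, 0, 0]],
  ],
)

```text
t: 6.5
ee_pos: [490.5, 14.9, 236.9]
orientation: [2.201, 2.241, 0.0]
ft_force: [-0.3, 0.0, -1.1]
width: 9.6
grasp_force: 30.0
```

Call:
step_arm(
  targets=[
    [[0, 0, -0.03, 0, 0, 0, 0], [0, 0, -0.02, 0, 0, 0, 0], [0, 0, 0, 0, 0, 0, 0], [0, 0, 0, 0, 0, 0, 0], [0, 0, 0, 0, 0, 0, 0]],
  ],
)

```text
t: 7.12
ee_pos: [490.5, 14.7, 234.4]
orientation: [2.201, 2.241, 0.0]
ft_force: [-0.0, -3.8, 5.6]
width: 10.0
grasp_force: 30.0
```

Call:
step_arm(
  targets=[
    [[0, 0, 0, 0, 0, 0, 0.15], [0, 0, 0, 0, 0, 0, 0.3], [0, 0, 0, 0, 0, 0, 0.5], [0, 0, 0.2, 0, 0, 0, 0.5], [0, 0, 0.5, 0, 0, 0, 0.5]],
  ],
)

```text
t: 7.75
ee_pos: [490.1, 14.9, 269.2]
orientation: [-2.2, -2.24, 0.003]
ft_force: [-0.3, -0.4, 0.7]
width: 43.8
grasp_force: 0.0
```

Call:
step_arm(
  targets=[
    [[0, 0, 0.8, 0, 0, 0, 0.5], [0, -0.2, 0.8, 0, 0, -0.3, 0.5], [0.2, -0.8, 0, 0, 0, -0.3, 0.5], [0.3, -0.9, 0, 0, 0, -0.3, 0.5], [0.3, -0.9, 0, 0, 0, -0.3, 0.5]],
  ],
)

```text
t: 8.38
ee_pos: [530.7, -126.4, 350.3]
orientation: [2.293, 2.146, 0.001]
ft_force: [-0.1, 0.1, 0.4]
width: 43.9
grasp_force: 0.0
```

Call:
step_arm(
  targets=[
    [[0.3, -0.9, 0, 0, 0, 0, 0.5], [0.2, -0.9, 0, 0, 0, 0, 0.5], [0.1, -0.7, 0, 0, 0, 0, 0.5], [0, -0.3, 0, 0, 0, 0, 0.5], [0, 0, 0, 0, 0, 0, 0.5]],
  ],
)

```text
t: 9.0
ee_pos: [560.1, -265.3, 349.3]
orientation: [-2.294, -2.146, -0.0]
ft_force: [-0.5, -0.1, -0.3]
width: 44.0
grasp_force: 0.0
```

```bash
python3 - <<'E'
from h import *
a=snap('wrist','w3.png')['pixels'];c=snap('top','t3.png')['pixels']
b=cv2.resize(a[:,:,::-1],(400,300));d=cv2.resize(c[185:285,125:245,::-1],(400,300),interpolation=cv2.INTER_CUBIC)
b=cv2.resize(a[:,:,::-1],(400,300));cv2.imwrite('pics/w3b.png',np.hstack([b,d]))
print(proj('w3.png',[556,-267,56])/1.28,proj('w3.png',[565,-152,87])/1.28, readout.get_obs()['ee_pos'])
E
```

```text
[190.9773154  144.12048212] [191.3087981   30.09502131] [ 560.11739611 -264.10909466  349.18503508]
```

View pics/w3b.png

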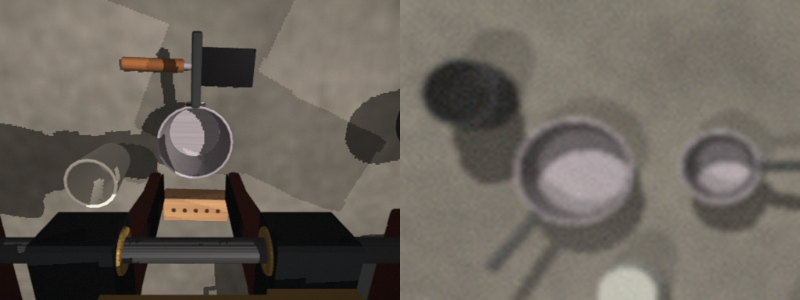

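The wrist half shows the medium handle from (197,32) to (196,105) and the rim at (195,141), about 3 mm to +x of the estimate. The top half shows the small pan standing at right and the large pan unmoved. I'll grasp the medium pan.

Call:
step_arm(
  targets=[
    [[0.04, 0.5, 0, 0, 0, 0, 0.5], [0.04, 0.6, 0, 0, 0, 0, 0.5], [0, 0.4, -0.2, 0, 0, 0, 0.5], [0, 0, -0.6, 0, 0, 0, 0.5], [0, 0, -0.6, 0, 0, 0, 0.5]],
  ],
)

```text
t: 9.72
ee_pos: [564.3, -188.7, 278.3]
orientation: [2.291, 2.149, 0.0]
ft_force: [-0.5, 0.2, -0.0]
width: 44.1
grasp_force: 0.0
```

Call:
step_arm(
  targets=[
    [[0, 0, -0.5, 0, 0, 0, 0.5], [0, 0, -0.4, 0, 0, 0, 0.5], [0, 0, -0.06, 0, 0, 0, 0.5], [0, 0, 0, 0, 0, 0, 0], [0, 0, 0, 0, 0, 0, 0]],
  ],
)

```text
t: 10.35
ee_pos: [564.9, -190.2, 232.1]
orientation: [2.292, 2.146, 0.001]
ft_force: [0.0, -0.5, -0.4]
width: 27.3
grasp_force: 0.0
```

Call:
step_arm(
  targets=[
    [[0, 0, 0, 0, 0, 0, 0], [0, 0, 0, 0, 0, 0, 0], [0, 0, 0, 0, 0, 0, 0], [0, 0, 0.06, 0, 0, 0, 0], [0, 0, 0.1, 0, 0, 0, 0]],
  ],
)

```text
t: 10.98
ee_pos: [564.2, -190.1, 239.0]
orientation: [-2.293, -2.146, 0.001]
ft_force: [0.1, 0.3, -1.7]
width: 9.6
grasp_force: 30.0
```

Call:
step_arm(
  targets=[
    [[0, 0, 0.3, 0, 0, 0, 0], [0, 0, 0.5, 0, 0, -0.5, 0], [0, 0.1, 0.6, 0, 0, -1, 0], [0, 0.2, 0.6, 0, 0, -1, 0], [0, 0.3, 0.4, 0, 0, -1, 0]],
  ],
)

```text
t: 11.6
ee_pos: [564.6, -160.1, 361.7]
orientation: [2.539, 1.847, 0.002]
ft_force: [-0.1, 0.1, -0.5]
width: 9.4
grasp_force: 30.0
```

Call:
step_arm(
  targets=[
    [[0, 0.4, 0, 0, 0, -1, 0], [0, 0.4, 0, 0, 0, -1, 0], [0, 0.4, 0, 0, 0, -1, 0], [0, 0.4, 0, 0, 0, -1, 0], [0, 0.4, 0, 0, 0, -1, 0]],
  ],
)

```text
t: 12.22
ee_pos: [564.3, -59.5, 360.2]
orientation: [2.822, 1.379, 0.001]
ft_force: [0.5, 1.2, -1.2]
width: 9.6
grasp_force: 30.0
```

Call:
step_arm(
  targets=[
    [[0, 0.4, 0, 0, 0, -1, 0], [0, 0.4, 0, 0, 0, -1, 0], [0, 0.4, 0, 0, 0, -1, 0], [0, 0.4, 0, 0, 0, -1, 0], [0, 0.4, 0, 0, 0, -1, 0]],
  ],
)

```text
t: 12.85
ee_pos: [564.4, 40.5, 360.2]
orientation: [3.019, 0.868, 0.002]
ft_force: [-0.9, -0.2, -2.7]
width: 9.8
grasp_force: 30.0
```

Call:
step_arm(
  targets=[
    [[0, 0.4, 0, 0, 0, -1, 0], [0, 0.4, 0, 0, 0, -1, 0], [0, 0.4, 0, 0, 0, -1, 0], [0, 0.4, 0, 0, 0, -1, 0], [0, 0.4, 0, 0, 0, -1, 0]],
  ],
)

```text
t: 13.48
ee_pos: [564.4, 140.5, 360.2]
orientation: [-3.124, -0.331, -0.002]
ft_force: [-0.1, -0.2, -2.0]
width: 9.7
grasp_force: 30.0
```

Call:
step_arm(
  targets=[
    [[0, 0.4, 0, 0, 0, -1, 0], [-0.05, 0.4, 0, 0, 0, -1, 0], [-0.05, 0.26, 0, 0, 0, -1, 0], [-0.05, 0.1, 0, 0, 0, -1, 0], [0, 0, 0, 0, 0, -1, 0]],
  ],
)

```text
t: 14.1
ee_pos: [556.7, 198.3, 360.2]
orientation: [-3.134, 0.215, -0.001]
ft_force: [0.0, -0.5, -2.0]
width: 9.6
grasp_force: 30.0
```

Call:
step_arm(
  targets=[
    [[0, 0, 0, 0, 0, -1, 0], [0, 0, 0, 0, 0, -0.5, 0], [0, 0, 0, 0, 0, 0, 0], [0, 0, 0, 0, 0, 0, 0], [0, 0, 0, 0, 0, 0, 0]],
  ],
)

```text
t: 14.72
ee_pos: [557.0, 197.8, 359.2]
orientation: [3.119, -0.376, -0.0]
ft_force: [0.5, -0.8, -1.7]
width: 9.7
grasp_force: 30.0
```

```bash
python3 - <<'E'
from h import *
c=snap('top','t4.png')['pixels'];a=snap('side','s4.png')['pixels']
d=cv2.resize(c[185:285,125:225,::-1],(400,400),interpolation=cv2.INTER_CUBIC)
e=cv2.resize(a[60:220,130:290,::-1],(400,400),interpolation=cv2.INTER_CUBIC)
cv2.imwrite('pics/t4b.png',np.hstack([d,e]))
o=readout.get_obs();print(o['ee_pos'],o['qpos'])
E
```

```text
[556.95085936 197.84059203 359.1527727 ] [3.21182260e-01 4.29252581e-01 1.74114685e+00 5.32590030e-06
 9.71277840e-01 2.13216148e+00]
```

View pics/t4b.png

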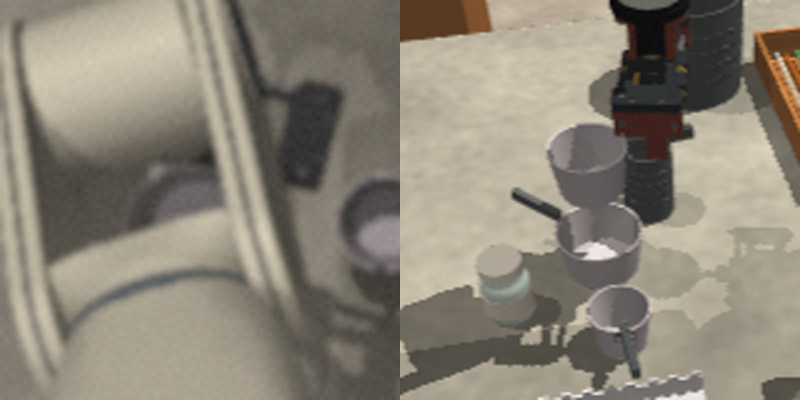

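The top view is blocked by the arm. In the side half the medium pan's rim spans about (148–228, 124–180), above the large rim at (156–242, 203–265). I'll compare both with the projected circles.

```bash
python3 - <<'E'
from h import *
def bb(c,z,r):
    q=np.array([proj('s4.png',[c[0]+r*np.cos(t),c[1]+r*np.sin(t),z]) for t in np.linspace(0,6.283,200)])
    q=(q-[130,60])/.4
    return np.r_[q.min(0),q.max(0)].round(0)
print('L',bb((482,221),56,52),bb((485,222),56,52))
g=np.array([557,197.8]);th=np.radians(-13.8)
for r in(72,75,78):
    c=g-r*np.array([np.cos(th),np.sin(th)]);print('M',r,c.round(0),bb(c,56+127.5,44),bb(c,56+123,44))
print('S',bb((488,92),56,36))
a=cv2.imread('pics/s4.png');cv2.imwrite('pics/s4c.png',cv2.resize(a[100:190,180:240],(533,800)[:2] and (400,600),interpolation=cv2.INTER_CUBIC))
E
```

```text
L [151. 202. 239. 262.] [153. 201. 241. 261.]
M 72 [487. 215.] [147. 122. 230. 172.] [148. 125. 230. 176.]
M 75 [484. 216.] [144. 121. 227. 172.] [145. 125. 227. 176.]
M 78 [481. 216.] [142. 121. 224. 172.] [142. 125. 224. 176.]
S [183. 285. 249. 334.]
```

View pics/s4c.png

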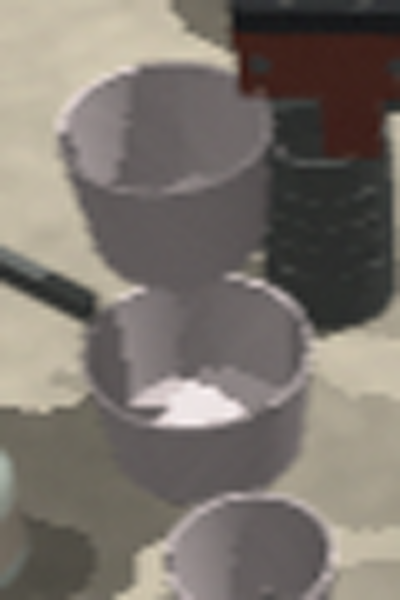

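M is about 2 mm short in x and 5 mm in y relative to the large pan. I'll shift it and then lower it.

Call:
step_arm(
  targets=[
    [[0.04, 0.1, -0.3, 0, 0, 0, 0], [0, 0, -0.5, 0, 0, 0, 0], [0, 0, -0.5, 0, 0, 0, 0], [0, 0, -0.4, 0, 0, 0, 0], [0, 0, -0.3, 0, 0, 0, 0]],
  ],
)

```text
t: 15.45
ee_pos: [558.8, 203.0, 257.5]
orientation: [3.118, -0.376, -0.002]
ft_force: [-0.2, -0.2, -1.5]
width: 9.7
grasp_force: 30.0
```

Call:
step_arm(
  targets=[
    [[0, 0, -0.2, 0, 0, 0, 0], [0, 0, -0.1, 0, 0, 0, 0], [0, 0, -0.06, 0, 0, 0, 0], [0, 0, 0, 0, 0, 0, 0], [0, 0, 0, 0, 0, 0, 0]],
  ],
)

```text
t: 16.08
ee_pos: [559.1, 202.9, 241.7]
orientation: [-3.119, 0.377, -0.001]
ft_force: [0.2, -0.4, -1.3]
width: 9.9
grasp_force: 30.0
```

```bash
python3 - <<'E'
from h import *
c=snap('side','s5.png')['pixels'];a=snap('wrist','w5.png')['pixels']
cv2.imwrite('pics/s5c.png',cv2.resize(c[100:190,180:270,::-1],(600,600),interpolation=cv2.INTER_CUBIC))
E
```

```text
(no output)
```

View pics/s5c.png

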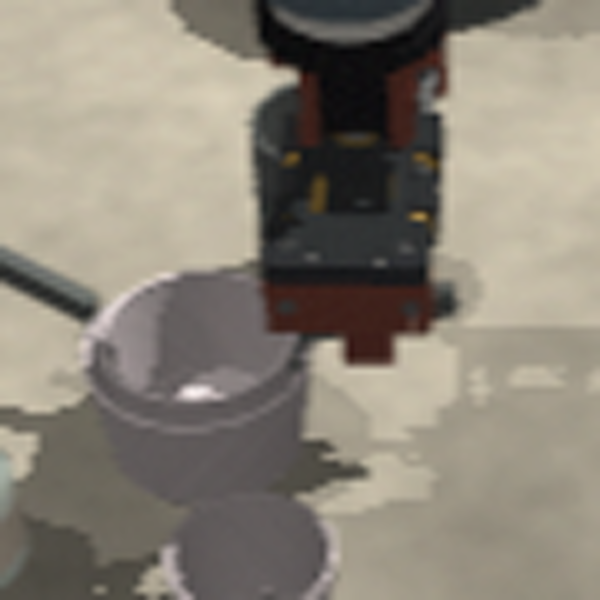

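The side view shows the medium pan inside the large one: its rim spans about 95–305, against 84–312 for the large, so it is centred. I'll lower it the last millimetres.

Call:
step_arm(
  targets=[
    [[0, 0, -0.03, 0, 0, 0, 0], [0, 0, -0.03, 0, 0, 0, 0], [0, 0, 0, 0, 0, 0, 0], [0, 0, 0, 0, 0, 0, 0], [0, 0, 0, 0, 0, 0, 0]],
  ],
)

```text
t: 16.8
ee_pos: [559.0, 202.9, 238.2]
orientation: [-3.119, 0.377, -0.0]
ft_force: [-0.5, 0.2, -0.8]
width: 9.9
grasp_force: 30.0
```

Call:
step_arm(
  targets=[
    [[0, 0, -0.03, 0, 0, 0, 0], [0, 0, 0, 0, 0, 0, 0], [0, 0, 0, 0, 0, 0, 0], [0, 0, 0, 0, 0, 0, 0], [0, 0, 0, 0, 0, 0, 0]],
  ],
)

```text
t: 17.42
ee_pos: [559.0, 202.9, 236.7]
orientation: [-3.119, 0.377, -0.0]
ft_force: [-0.7, 0.3, -2.0]
width: 9.7
grasp_force: 30.0
```

Call:
step_arm(
  targets=[
    [[0, 0, -0.02, 0, 0, 0, 0], [0, 0, -0.01, 0, 0, 0, 0], [0, 0, 0, 0, 0, 0, 0], [0, 0, 0, 0, 0, 0, 0], [0, 0, 0, 0, 0, 0, 0]],
  ],
)

```text
t: 18.05
ee_pos: [559.2, 202.9, 235.6]
orientation: [-3.119, 0.377, -0.001]
ft_force: [0.8, -1.2, 5.1]
width: 9.8
grasp_force: 30.0
```

Call:
step_arm(
  targets=[
    [[0, 0, 0, 0, 0, 0, 0.15], [0, 0, 0, 0, 0, 0, 0.3], [0, 0, 0, 0, 0, 0, 0.45], [0, 0, 0.2, 0, 0, 0, 0.45], [0, 0, 0.5, 0, 0, 0, 0.45]],
  ],
)

```text
t: 18.68
ee_pos: [558.5, 202.8, 270.0]
orientation: [3.118, -0.377, -0.003]
ft_force: [-0.8, 0.1, 0.6]
width: 39.2
grasp_force: 0.0
```

Call:
step_arm(
  targets=[
    [[0, 0, 0.8, 0, 0, 0.5, 0.45], [0, 0, 0.8, 0, 0, 1, 0.45], [-0.05, -0.05, 0, 0, 0, 1, 0.45], [-0.05, -0.05, 0, 0, 0, 1, 0.45], [-0.05, -0.05, 0, 0, 0, 1, 0.45]],
  ],
)

```text
t: 19.3
ee_pos: [551.3, 195.3, 351.1]
orientation: [-3.139, -0.119, -0.001]
ft_force: [-0.7, -0.1, 0.3]
width: 39.7
grasp_force: 0.0
```

Call:
step_arm(
  targets=[
    [[-0.08, -0.1, 0, 0, 0, 1, 0.45], [-0.08, -0.1, 0, 0, 0, 1, 0.45], [-0.08, -0.1, 0, 0, 0, 1, 0.45], [-0.08, -0.1, 0, 0, 0, 1, 0.45], [-0.08, -0.1, 0, 0, 0, 1, 0.45]],
  ],
)

```text
t: 19.92
ee_pos: [531.3, 170.2, 350.9]
orientation: [-3.071, -0.663, -0.001]
ft_force: [-0.9, 0.4, 0.1]
width: 39.6
grasp_force: 0.0
```

Call:
step_arm(
  targets=[
    [[-0.08, -0.1, 0, 0, 0, 1, 0.45], [-0.08, -0.1, 0, 0, 0, 1, 0.45], [-0.08, -0.1, 0, 0, 0, 1, 0.45], [-0.08, -0.1, 0, 0, 0, 1, 0.45], [-0.08, -0.1, 0, 0, 0, 1, 0.45]],
  ],
)

```text
t: 20.55
ee_pos: [511.3, 145.2, 350.9]
orientation: [2.909, 1.186, 0.001]
ft_force: [-0.2, -0.3, -1.3]
width: 39.4
grasp_force: 0.0
```

Call:
step_arm(
  targets=[
    [[-0.08, -0.1, 0, 0, 0, 1, 0.45], [-0.08, -0.1, 0, 0, 0, 1, 0.45], [-0.08, -0.1, 0, 0, 0, 1, 0.45], [-0.08, -0.1, 0, 0, 0, 1, 0.45], [-0.1, -0.1, 0, 0, 0, 1, 0.45]],
  ],
)

```text
t: 21.18
ee_pos: [490.3, 120.2, 350.8]
orientation: [2.659, 1.673, 0.001]
ft_force: [0.2, 0.6, 0.1]
width: 39.6
grasp_force: 0.0
```

Call:
step_arm(
  targets=[
    [[0, -0.05, 0, 0, 0, 1, 0.45], [0, -0.05, 0, 0, 0, 1, 0.45], [0, 0, 0, 0, 0, 1, 0.45], [0, 0, 0, 0, 0, 1, 0.45], [0, 0, 0, 0, 0, 1, 0.45]],
  ],
)

```text
t: 21.8
ee_pos: [490.4, 115.3, 350.8]
orientation: [2.328, 2.109, 0.001]
ft_force: [-0.3, 0.0, 0.4]
width: 39.3
grasp_force: 0.0
```

Call:
step_arm(
  targets=[
    [[0, 0, 0, 0, 0, 0.7, 0.45], [0, 0, 0, 0, 0, 0, 0.45], [0, 0, 0, 0, 0, 0, 0.45], [0, 0, 0, 0, 0, 0, 0.45], [0, 0, 0, 0, 0, 0, 0.45]],
  ],
)

```text
t: 22.42
ee_pos: [490.4, 115.4, 350.2]
orientation: [2.279, 2.163, -0.0]
ft_force: [-0.1, 0.2, 0.8]
width: 39.6
grasp_force: 0.0
```

```bash
python3 - <<'E'
from h import *
a=snap('wrist','w6.png')['pixels'];c=snap('side','s6.png')['pixels']
b=cv2.resize(a[:,:,::-1],(400,300));d=cv2.resize(c[100:190,170:290,::-1],(400,300),interpolation=cv2.INTER_CUBIC)
b=cv2.resize(a[:160,140:380,::-1],(600,400),interpolation=cv2.INTER_CUBIC)
d=cv2.resize(c[130:175,175:265,::-1],(400,200),interpolation=cv2.INTER_CUBIC)
m=np.zeros((600,600,3),np.uint8);m[:400]=b;m[400:,:400]=d
cv2.imwrite('pics/w6b.png',m)
f=lambda p:(proj('w6.png',p)-[140,0])*2.5
print(f([484,221,56]),f([484,221,60]),f([559,203,75]))
from scipy.spatial.transform import Rotation as R
o=readout.get_obs();M=R.from_rotvec(o['orientation']).as_matrix();print(o['ee_pos'],np.degrees(np.arctan2(M[1,1],M[0,1])))
E
```

```text
[234.25010917 138.71269016] [233.6711351  137.53668136] [484.10198122 182.98036259]
[490.45269192 115.36280221 350.1726723 ] -2.9841323565398588
```

View pics/w6b.png

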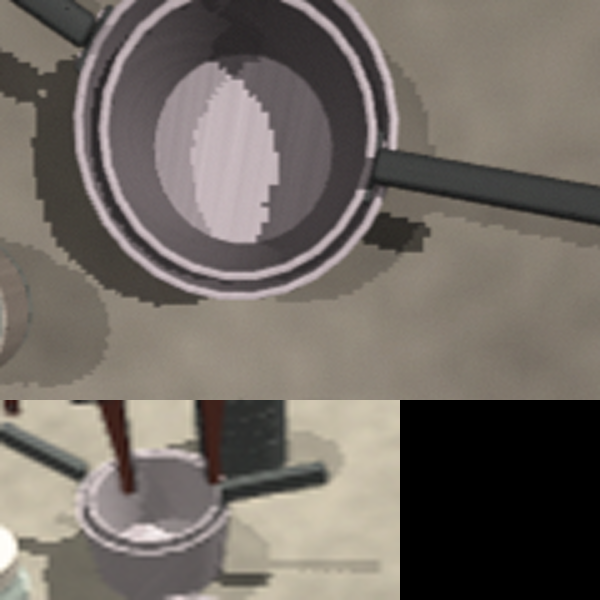

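The wrist half shows the medium pan home and concentric: its rim centre is at (239,140) and the large rim's at (237,138), with the handle to the right. That puts the medium at about (486,220). Next I'll regrasp the small pan.

Call:
step_arm(
  targets=[
    [[0, -0.4, 0, 0, 0, 1, 0.45], [0, -0.7, 0, 0, 0, 0, 0.45], [0, -0.6, 0, 0, 0, 0, 0.45], [0, -0.3, -0.2, 0, 0, 0, 0.45], [0, 0, -0.5, 0, 0, 0, 0.45]],
  ],
)

```text
t: 23.15
ee_pos: [490.9, 14.6, 315.2]
orientation: [2.202, 2.238, 0.003]
ft_force: [0.1, -0.8, 0.2]
width: 39.7
grasp_force: 0.0
```

Call:
step_arm(
  targets=[
    [[0, 0, -0.6, 0, 0, 0, 0.45], [0, 0, -0.6, 0, 0, 0, 0.45], [0, 0, -0.4, 0, 0, 0, 0.45], [0, 0, 0, 0, 0, 0, 0.45], [0, 0, 0, 0, 0, 0, 0]],
  ],
)

```text
t: 23.78
ee_pos: [490.7, 15.5, 235.4]
orientation: [2.201, 2.241, 0.0]
ft_force: [0.2, 1.2, 0.4]
width: 32.8
grasp_force: 0.0
```

Call:
step_arm(
  targets=[
    [[0, 0, 0, 0, 0, 0, 0], [0, 0, 0, 0, 0, 0, 0], [0, 0, 0, 0, 0, 0, 0], [0, 0, 0, 0, 0, 0, 0], [0, 0, 0.06, 0, 0, 0, 0]],
  ],
)

```text
t: 24.4
ee_pos: [490.3, 15.4, 238.1]
orientation: [-2.201, -2.241, 0.001]
ft_force: [-0.4, 0.6, -1.9]
width: 9.8
grasp_force: 30.0
```

Call:
step_arm(
  targets=[
    [[0, 0, 0.2, 0, 0, 0, 0], [0, 0, 0.4, 0, 0, 0, 0], [0, 0, 0.6, 0, 0, 0, 0], [0, 0, 0.6, 0, 0, 0, 0], [0, 0, 0.2, 0, 0, 0, 0]],
  ],
)

```text
t: 25.02
ee_pos: [490.8, 15.4, 340.0]
orientation: [2.2, 2.24, 0.003]
ft_force: [1.3, 0.1, -2.1]
width: 9.9
grasp_force: 30.0
```

Call:
step_arm(
  targets=[
    [[-0.05, 0.35, 0, 0, 0, 0, 0], [0, 0.6, 0, 0, 0, 0, 0], [0, 0.7, 0, 0, 0, 0, 0], [0, 0.6, 0, 0, 0, 0, 0], [0, 0.3, 0, 0, 0, 0, 0]],
  ],
)

```text
t: 25.65
ee_pos: [487.1, 144.7, 336.8]
orientation: [-2.198, -2.242, 0.003]
ft_force: [-0.9, -0.4, -1.4]
width: 9.7
grasp_force: 30.0
```

Call:
step_arm(
  targets=[
    [[0, 0, 0, 0, 0, 0, 0], [0, 0, -0.2, 0, 0, 0, 0], [0, 0, -0.3, 0, 0, 0, 0], [0, 0, -0.3, 0, 0, 0, 0], [0, 0, -0.1, 0, 0, 0, 0]],
  ],
)

```text
t: 26.28
ee_pos: [487.5, 142.3, 291.5]
orientation: [-2.201, -2.24, 0.004]
ft_force: [-0.2, -0.8, -1.3]
width: 10.0
grasp_force: 30.0
```

```bash
python3 - <<'E'
from h import *
# wrist view: fit circles to bright rims (small held rim and large/medium rims below) by Hough
im=snap('wrist','w7.png')['pixels'];g=cv2.GaussianBlur(cv2.cvtColor(im,cv2.COLOR_RGB2GRAY),(3,3),0)
f='w7.png'
for z,r,c in((56,52,(486,220)),(60,44,(486,220)),(56+58,36,(486,220))):
    p=proj(f,[*c,z]);q=proj(f,[c[0]+r,c[1],z]);R=np.hypot(*(q-p))
    best=[]
    for dx in np.arange(-12,13,.5):
        for dy in np.arange(-12,13,.5):
            th=np.linspace(0,2*np.pi,360)
            pts=np.array([proj(f,[c[0]+dx+r*np.cos(t),c[1]+dy+r*np.sin(t),z]) for t in th[::6]]).round().astype(int)
            ok=(pts[:,0]>=0)&(pts[:,0]<512)&(pts[:,1]>=0)&(pts[:,1]<384)
            if ok.sum()<25: continue
            best.append((g[pts[ok,1],pts[ok,0]].mean(),dx,dy,ok.sum()))
    best.sort(reverse=True);print(z,R.round(),best[:4])
print(readout.get_obs()['ee_pos'])
E
```

```text
56 80.0 [(np.float64(132.52830188679246), np.float64(5.5), np.float64(4.5), np.int64(53)), (np.float64(131.9433962264151), np.float64(5.0), np.float64(5.0), np.int64(53)), (np.float64(131.77358490566039), np.float64(5.0), np.float64(4.5), np.int64(53)), (np.float64(131.54716981132074), np.float64(6.0), np.float64(4.5), np.int64(53))]
60 69.0 [(np.float64(174.23333333333332), np.float64(-0.5), np.float64(0.0), np.int64(60)), (np.float64(174.21666666666667), np.float64(0.0), np.float64(0.0), np.int64(60)), (np.float64(171.01666666666668), np.float64(0.0), np.float64(-0.5), np.int64(60)), (np.float64(170.96666666666667), np.float64(0.0), np.float64(0.5), np.int64(60))]
114 76.0 [(np.float64(157.65), np.float64(-1.5), np.float64(3.5), np.int64(60)), (np.float64(155.71666666666667), np.float64(-1.0), np.float64(3.5), np.int64(60)), (np.float64(153.64406779661016), np.float64(-1.5), np.float64(4.0), np.int64(59)), (np.float64(152.18333333333334), np.float64(-2.0), np.float64(3.5), np.int64(60))]
[487.57944082 142.45015917 291.56597663]
```

The medium is confirmed at (486,220). The small pan sits 1.5 mm off in x and 3.5 mm off in y, so I'll correct that and lower it.

Call:
step_arm(
  targets=[
    [[0.02, -0.06, -0.2, 0, 0, 0, 0], [0, 0, -0.25, 0, 0, 0, 0], [0, 0, -0.2, 0, 0, 0, 0], [0, 0, -0.15, 0, 0, 0, 0], [0, 0, -0.1, 0, 0, 0, 0]],
  ],
)

```text
t: 26.95
ee_pos: [488.9, 139.9, 247.6]
orientation: [-2.201, -2.241, 0.001]
ft_force: [-0.2, 0.1, -1.5]
width: 10.0
grasp_force: 30.0
```

Call:
step_arm(
  targets=[
    [[0, 0, -0.02, 0, 0, 0, 0], [0, 0, 0, 0, 0, 0, 0], [0, 0, 0, 0, 0, 0, 0], [0, 0, 0, 0, 0, 0, 0], [0, 0, 0, 0, 0, 0, 0]],
  ],
)

```text
t: 27.58
ee_pos: [489.0, 139.9, 247.3]
orientation: [2.201, 2.241, 0.0]
ft_force: [0.1, 0.2, -1.4]
width: 9.8
grasp_force: 30.0
```

Call:
step_arm(
  targets=[
    [[0, 0, -0.02, 0, 0, 0, 0], [0, 0, 0, 0, 0, 0, 0], [0, 0, 0, 0, 0, 0, 0], [0, 0, 0, 0, 0, 0, 0], [0, 0, 0, 0, 0, 0, 0]],
  ],
)

```text
t: 28.2
ee_pos: [488.9, 139.9, 246.2]
orientation: [2.201, 2.241, 0.0]
ft_force: [0.2, 0.6, -1.3]
width: 9.7
grasp_force: 30.0
```

Call:
step_arm(
  targets=[
    [[0, 0, -0.02, 0, 0, 0, 0], [0, 0, -0.02, 0, 0, 0, 0], [0, 0, 0, 0, 0, 0, 0], [0, 0, 0, 0, 0, 0, 0], [0, 0, 0, 0, 0, 0, 0]],
  ],
)

```text
t: 28.82
ee_pos: [488.9, 139.9, 244.2]
orientation: [-2.201, -2.241, -0.0]
ft_force: [-0.0, -0.3, -1.1]
width: 9.6
grasp_force: 30.0
```

Call:
step_arm(
  targets=[
    [[0, 0, -0.02, 0, 0, 0, 0], [0, 0, 0, 0, 0, 0, 0], [0, 0, 0, 0, 0, 0, 0], [0, 0, 0, 0, 0, 0, 0], [0, 0, 0, 0, 0, 0, 0]],
  ],
)

```text
t: 29.45
ee_pos: [489.0, 139.7, 243.6]
orientation: [2.201, 2.241, 0.0]
ft_force: [-1.8, -2.8, 4.8]
width: 9.6
grasp_force: 30.0
```

Call:
step_arm(
  targets=[
    [[0, 0, 0, 0, 0, 0, 0.15], [0, 0, 0, 0, 0, 0, 0.3], [0, 0, 0, 0, 0, 0, 0.45], [0, 0, 0.2, 0, 0, 0, 0.45], [0, 0, 0.5, 0, 0, 0, 0.45]],
  ],
)

```text
t: 30.08
ee_pos: [488.6, 139.8, 278.2]
orientation: [-2.201, -2.24, 0.003]
ft_force: [0.9, -0.1, 0.6]
width: 39.8
grasp_force: 0.0
```

Call:
step_arm(
  targets=[
    [[0, 0, 0.7, 0, 0, 0, 0.45], [0, 0, 0.7, 0, 0, 0, 0.45], [0, -0.1, 0.3, 0, 0, 0, 0.45], [0, 0, 0, 0, 0, 0, 0.45], [0, 0, 0, 0, 0, 0, 0.45]],
  ],
)

```text
t: 30.7
ee_pos: [488.5, 134.6, 362.1]
orientation: [-2.201, -2.24, 0.002]
ft_force: [-0.1, -0.4, 0.3]
width: 39.2
grasp_force: 0.0
```

```bash
python3 - <<'E'
from h import *
f='w8.png';g=cv2.cvtColor(snap('wrist',f)['pixels'],cv2.COLOR_RGB2GRAY);g=cv2.GaussianBlur(g,(3,3),0)
th=np.linspace(0,2*np.pi,72)
for n,r,z0 in(('L',51,56),('M',43,60),('S',35,64)):
    best=[]
    for z in (z0-6,z0,z0+6,z0+12):
      for dx in np.arange(-6,7,.5):
        for dy in np.arange(-6,7,.5):
            p=np.array([proj(f,[486+dx+r*np.cos(t),220+dy+r*np.sin(t),z]) for t in th]).round().astype(int)
            ok=(p>=0).all(1)&(p[:,0]<512)&(p[:,1]<384)
            if ok.sum()>35: best.append((g[p[ok,1],p[ok,0]].mean().round(1),z,float(dx),float(dy)))
    best.sort(reverse=True);print(n,best[:3])
a=snap('top','t8.png')['pixels'];b=cv2.imread('pics/t0.png')[:,:,::-1]
# bystanders: template shift between first and last top view
def sh(u,v,w=14):
    T=b[v-w:v+w,u-w:u+w];R=cv2.matchTemplate(a[v-w-5:v+w+5,u-w-5:u+w+5].copy(),T.copy(),cv2.TM_CCOEFF_NORMED);_,m,_,l=cv2.minMaxLoc(R);return round(m,2),l[0]-5,l[1]-5
s=.64
for n,(u,v) in dict(tin=(229,338),jar=(302,442),mug=(557,402),block=(587,343),paddle=(487,360),rod=(400,390)).items(): print(n,sh(int(u*s),int(v*s)))
E
```

```text
L [(np.float64(154.5), 50, -1.5, 2.5), (np.float64(153.7), 50, -2.0, 2.5), (np.float64(152.6), 50, -1.5, 2.0)]
M [(np.float64(156.2), 54, -1.0, 1.0), (np.float64(155.6), 54, -1.0, 1.5), (np.float64(153.3), 54, -0.5, 1.0)]
S [(np.float64(164.4), 58, 1.5, -1.5), (np.float64(164.2), 58, 2.0, -1.5), (np.float64(162.6), 58, 2.0, -1.0)]
tin (0.84, -1, -1)
jar (0.47, -5, 1)
mug (0.95, 0, 0)
block (0.97, 0, 0)
paddle (0.61, 0, 0)
rod (0.99, 0, -5)
```

```bash
python3 -c "
from h import *
print(ctrl.close_job())"
```

```text
the job is handed in; nothing more can be done
None
```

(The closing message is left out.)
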